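# Take the depth of a mortise and lock the depth gauge

## Robot

A 7-joint arm with a two-finger parallel gripper is mounted at the origin on a cart in front of the work surface, level with it; the furniture and walls round the work are solid. World frame = base frame: x ahead of the robot, y to its left, z up, the work surface at z = 0. Lengths are in m, angles in rad, forces in N, time in s.
With the tool pointing down it reaches from about 0.4 to 0.85 m from the base axis. Payload 10.4 kg.
Tool frame: the origin (TCP) lies at the very end of the fingers, on their centre line; the grasp point (between the pads) lies 19 mm behind it; z points along the fingers, y is the direction in which the jaws open and shut (so a half turn about z gives the same grasp; the last joint's range is limited). The gripper opens to 87 mm and grips with 3 to 60 N. Pads are 19 mm wide; open, the fingers measure 117 mm over their backs; the gripper's body (75 mm by 190 mm) begins 51 mm behind the grasp point.
Start: joints at [-1.298, 0.332, -0.065, 1.46, 0.022, 1.35, -0.088], TCP at [0.182, 0.598, 0.223] pointing down, gripper open.
Joint ranges: [-2.6, 2.6], [-0.5, 2.12], [-1.47, 1.34], [0.16, 2.42], [-1.27, 4.41], [0.06, 2.06], [-2.6, 2.6]. Speed limits (rad/s): [2.22, 2.22, 2.79, 2.79, 3.14, 3.14, 3.14].

## Interface

Orientations are given as a unit quaternion [w, x, y, z].
In Python, from cell import ctrl gives the robot as it stands.
- The arm moves only by the tool move_arm, never from a script. Its argument "increments" is a list of rows, each a list of 3 entries, a list of its own where there are three numbers: the turn, a rotation vector about the tool's x, y, z in rad, then the shift along the tool's x, y, z in m, then the closure in counts, from 0 (fully open) to 255 (shut). In form: [[[wx, wy, wz], [x, y, z], hand], ...]. A call has 1 to 8 rows; each row shifts and turns the pose as measured when the row begins, along the tool's axes as they then stand; what a row does not reach is not made up. A row lasts 1/8 s, in which the tool goes at most 62.5 mm and 10.7 degrees, less where a joint would pass 70% of its speed; a pose out of reach is approached as far as the arm can. A call is refused whole if a number of a shift passes 0.0625 or a number of a turn 0.188, either way. A call with a gripper value outside its range is refused whole. The fingers move at their own pace and stop on an object; "squeeze" is the grip in N (left out, the last holds). Time passes only in rows, so rows that do not move let the fingers close. It gives the time, the measured TCP pose, the force and the opening at its end, in the units of the state.
- ctrl.get_obs(): the state, without advancing time (a new reading comes with each control period).
- ctrl.camera(name): name is "scene" or "top" or "wrist"; returns (picture, depth): 480x640x3 uint8, red, green, blue; 480x640 float32, m along the optical axis (not along the pixel's ray), 0 where there is no reading.
- ctrl.get_calibration(name): a dict with "mtx" (3x3 intrinsics, pixels), "world_from_camera" (4x4, takes a point from camera to world coordinates); the wrist camera has in their place "hand_eye" (4x4, takes a point from camera to tool coordinates, whose origin is the TCP and whose axes are the flange's). Camera axes: x right, y up, looking along -z (the intrinsics and any distortion apply to the point x, -y, -z); pixel columns grow to the right and rows downward; lengths in m; the calibration is good to about 2 mm. The wrist camera is an equidistant fisheye: a pixel r from the principal point sees the ray r / f radians off the axis. A picture is of the moment at which its call begins: read the wrist's pose just before it. get_calibration takes no time and is no camera call.
- ctrl.close_job(): hands the job in, once; it reports no verdict.
The state is a dict: "clock": time; "joint_positions": joint angles; "qvel": joint speeds; "joint_efforts": joint torques, N m; "tool_pos": TCP position; "tcp_rot": TCP orientation; "force": force on the tool from outside, world axes, zero at the start; "ft_torque": the same for the moment, N m; "opening": finger opening in m.
Only numpy, scipy, OpenCV 4.12 (cv2) and the standard library are available. Lean on these libraries where they do the work, as an engineer would, in place of code of your own. Each camera call takes 0.05 s, during which the arm holds its last target.

## Task

Take the depth of the mortise with the depth gauge: stand the gauge on the wooden block with its bridge across the mortise and flat on the wood, then lower the rod until its tip rests on the bottom, feeling for it gently so that the wood is not bruised. Then press the lock lever fully down and leave the gauge standing there, locked at that depth; leave the block and the other tools where they are.

Things in the scene. Friction and masses are not known exactly. Their poses are not given: they have to be found in the camera images.
- block: Loose block of pale hardwood, 170 x 104 x 52 mm (x, y, z), 0.95 kg, lying on the bench. Origin: centre of its underside; z up, x along its length. In its top is one blind mortise, an open rectangular slot 60 mm long (block x) and 16 mm wide (block y), centred 20 mm from the block's centre towards its +x. The mortise is 16 to 42 mm deep; how deep is not known beforehand.
- mortise_mouth (a point): Centre of the mortise's mouth, level with the block's top face (52 mm above its underside); axes as the block's: x along the slot's 60 mm, y across its 16 mm.
- depth_gauge: Loose depth gauge, about 0.37 kg in all, standing on the bench on its bridge: a flat metal bar 120 mm long (gauge y), 24 mm wide (x), 14 mm high, with a 24 x 38 mm housing in its middle up to 37 mm. Origin: centre of the bridge's underside; z up. The rod goes straight down through the origin. The lock lever stands on the +y side of the housing. Lifted by the rod's head, the bridge hangs on the rod's upper stop.
- rod (a joint): How far the rod has been lowered, m: 0 = at its upper stop, with the tip 2 mm above the bridge's underside (inside the bridge); 0.002 = tip level with the underside; 0.047 = lower stop. It slides against a drag of about 3 N and stays where it is left. Once the lever is home the rod is clamped.
- rod_tip (a point): Lower end of the rod, a 6 mm thick round steel rod with a round end. It meets the mortise's bottom hard, some 20 N for every mm pressed on, and the wood bruises at about 25 N: come down slowly (10 mm/s or less) and stop at the first few newtons above the drag.
- rod_head (a point): Centre of the black grip block on top of the rod, 14 mm (gauge x) x 24 mm (gauge y) x 28 mm high, above a 4 mm thick finger flange, 36 mm (gauge x) x 24 mm, whose top lies 14 mm below this point. The point is 105 mm above the rod's tip; at the upper stop it is 107 mm above the bridge's underside, and it comes down with the rod. Axes as the gauge's.
- lock_lever (a joint): Angle of the lock lever, rad: 0 = end raised 32 degrees above level, rod free; 0.55 = pressed down level, at its stop, rod clamped. It pivots about a line along gauge x at y = +16 mm, z = 32 mm in the gauge's frame and reaches 46 mm from there towards +y; pressing down on its pad takes about 3 to 7 N, more near its pivot, and it stays where it is left.
- lever_pad (a point): Top of the thumb pad (18 x 18 mm, black) at the free end of the lock lever, 37 mm from the pivot; with the lever fully raised it lies at about y = +45, z = +55 mm in the gauge's frame, with the lever home at y = +53, z = +37 mm.
- offcut: Softwood offcut, 50 x 120 x 22 mm, lying behind the work; a bystander (not to be confused with the block, which is far thicker and has the mortise).
- chisel: Bench chisel with a wooden handle, 266 mm long; a bystander.
- block_plane: Small metal block plane, 162 x 45 x 99 mm; a bystander.
- pencil: Flat carpenter's pencil, 177 mm long, at the front edge of the bench; a bystander.
- jar: Glass jar with dowels, 64 mm across, 106 mm high, by the tool chest; a bystander.

How it is judged:
By the outcome, as a careful person would: the job done as asked, in the order asked, and still so for the second after the job is handed in, with the robot touching nothing.
It also fails if it takes over 56 s, if anything falls off the work surface, if the arm or the gripper's body presses on something with over 40 N, if the wrist force passes 120 N, or if a joint passes its speed limit or range.

## Working session

There is one attempt and no reset: what is moved stays moved. The work goes in short steps, Python scripts to look and compute and a tool call to move; the robot and the scene stay as the last step left them, time stands still between calls to the robot, and variables do not carry over. Pictures are saved under pics/ and viewed, and the job is handed in when it is done.

Besides the shell and the picture viewer there is one more tool, called in YAML: its name, and indented under it one key for each argument. move_arm: Moves the arm, as the interface text tells. Its arguments: {"type":"object","properties":{"increments":{"type":"array"},"squeeze":{"type":"number"}},"required":["increments"]}

```bash
ls; mkdir -p pics; cat > h.py <<'E'
import numpy as np,cv2
from cell import ctrl
from scipy.spatial.transform import Rotation as R
def snap(n,name):
    im,d=ctrl.camera(n); cv2.imwrite(f'pics/{name}.png',im[:,:,::-1]); np.save(f'pics/{name}.npy',d); return im,d
def world(n,d,u,v,z=None):
    # depth pixel -> world (scene/top)
    c=ctrl.get_calibration(n);K=np.array(c['mtx']);T=np.array(c['world_from_camera'])
    u=np.asarray(u,float);v=np.asarray(v,float)
    r=np.stack([(u-K[0,2])/K[0,0],-(v-K[1,2])/K[1,1],-np.ones_like(u)],-1)
    rw=r@T[:3,:3].T
    if z is not None: s=(z-T[2,3])/rw[...,2]
    else: s=d[v.astype(int),u.astype(int)]
    return T[:3,3]+rw*s[...,None]
E
python3 - <<'E'
from h import *
for n in('scene','top','wrist'):
    snap(n,n+'0'); print(n,ctrl.get_calibration(n))
print(ctrl.get_obs())
E
```

```text
pics
scene {'mtx': array([[539.95432059,   0.        , 319.87995907],
       [  0.        , 539.95432059, 236.32754133],
       [  0.        ,   0.        ,   1.        ]]), 'world_from_camera': array([[ 0.44036395,  0.3975375 , -0.8050115 , -0.16370121],
       [-0.89775093,  0.20603957, -0.38934685, -0.53688865],
       [ 0.01108425,  0.89415414,  0.44762206,  0.49172173],
       [ 0.        ,  0.        ,  0.        ,  1.        ]])}
top {'mtx': array([[598.27776848,   0.        , 325.22583998],
       [  0.        , 598.27776848, 241.75135635],
       [  0.        ,   0.        ,   1.        ]]), 'world_from_camera': array([[-0.00564795,  0.99687686, -0.0787695 ,  0.47501545],
       [-0.99954485, -0.00796228, -0.02909794, -0.20335238],
       [-0.02963425,  0.0785693 ,  0.9964681 ,  1.28205678],
       [ 0.        ,  0.        ,  0.        ,  1.        ]])}
wrist {'mtx': array([[371.64829954,   0.        , 321.40659412],
       [  0.        , 371.64829954, 240.1222784 ],
       [  0.        ,   0.        ,   1.        ]]), 'hand_eye': array([[-4.45851762e-04,  9.57764336e-01,  2
[... 301 characters left out ...]
lock': 0.15, 'joint_positions': array([-1.29762387,  0.33271281, -0.06469676,  1.46074855,  0.02161026,
        1.34990234, -0.08846022]), 'qvel': array([ 0.00060363, -0.0021358 ,  0.00166347, -0.00415611, -0.00010729,
       -0.00095976, -0.0003981 ]), 'joint_efforts': array([ 2.07755576e-03, -6.23624969e+01,  2.57899513e-02, -3.90147364e+01,
       -6.12133043e-02,  3.71243851e-02,  1.01046305e-04]), 'tool_pos': array([0.18209414, 0.5975772 , 0.22194531]), 'tcp_rot': array([-5.05334826e-05,  1.47320102e-01,  9.89088721e-01, -5.35316484e-04]), 'force': array([-0.60732973, -1.07304796,  0.04133326]), 'ft_torque': array([ 0.03702059, -0.00430004,  0.01350278]), 'opening': 0.08726497265310394}
```

View pics/scene0.png

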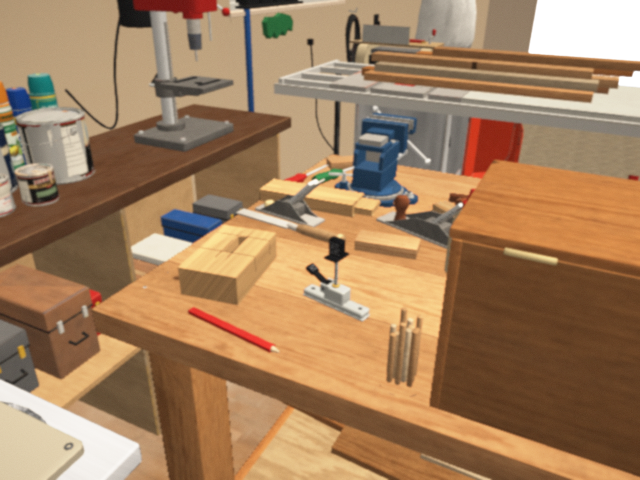

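View pics/top0.png

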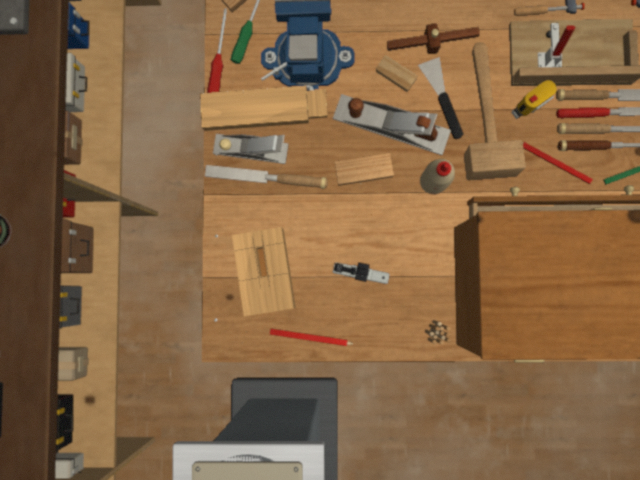

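View pics/wrist0.png

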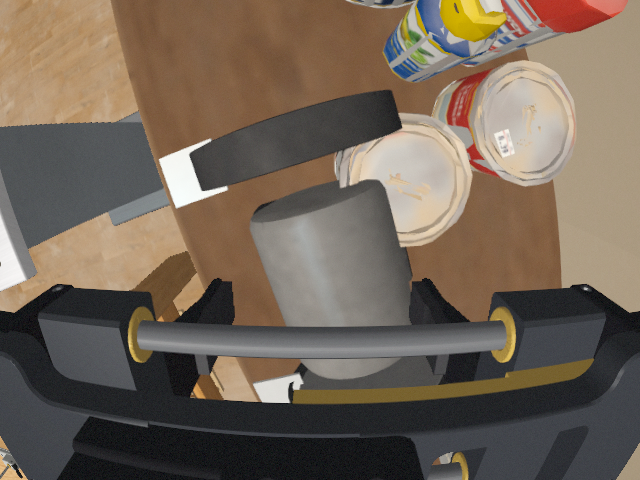

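The scene view shows the block with its mortise around (230,262), and the gauge at (337,290) with its lever pointing left. In the top view the block is at (263,271), the slot at (262,261), and the gauge at (361,272) with the lever at (340,269). The wrist view shows only the side bench.

```bash
python3 - <<'E'
import numpy as np,cv2
from h import *
im=cv2.imread('pics/top0.png');d=np.load('pics/top0.npy')
vv,uu=np.mgrid[0:480,0:640]
P=world('top',d,uu,vv)
print('bench z',np.median(P[300:310,380:420,2]))
# block top
sub=np.zeros((480,640),bool);sub[215:330,220:305]=1
m=(sub&(abs(P[...,2]-.052)<.012)).astype(np.uint8)
c,_=cv2.findContours(m,cv2.RETR_EXTERNAL,cv2.CHAIN_APPROX_NONE);c=max(c,key=cv2.contourArea)
pts=world('top',d,c[:,0,0],c[:,0,1],.052)
print('block',cv2.minAreaRect(pts[:,:2].astype(np.float32)*1000),'z',np.median(P[m>0][:,2]))
bx=cv2.boxPoints(cv2.minAreaRect(pts[:,:2].astype(np.float32)*1000));print(bx)
# hole: depth inside
hole=(cv2.fillPoly(np.zeros((480,640),np.uint8),[c],1)>0)&(P[...,2]<.045)
hole=cv2.erode(cv2.fillPoly(np.zeros((480,640),np.uint8),[c],1),np.ones((9,9)))>0
g=cv2.cvtColor(im,cv2.COLOR_BGR2GRAY)
hm=(hole&(P[...,2]<.044));print('hole px',hm.sum(),'zmin',np.percentile(P[hm][:,2],[5,25,50]) if hm.any() else 0)
if hm.any():
    v,u=np.where(hm);q=world('top',d,u,v,.052);print('hole rect',cv2.minAreaRect(q[:,:2].astype(np.float32)*1000))
# gauge
sub[:]=0;sub[250:295,325:400]=1
m=sub&(P[...,2]>.007)
for lo,hi in((.007,.025),(.025,.045),(.045,.08),(.08,.14)):
    k=m&(P[...,2]>lo)&(P[...,2]<hi);v,u=np.where(k)
    if len(v)>3:
        q=P[k];print(lo,len(v),cv2.minAreaRect(q[:,:2].astype(np.float32)*1000),'z',np.median(q[:,2]),q[:,2].max())
cr=cv2.resize(im[200:340,215:415],None,fx=4,fy=4,interpolation=cv2.INTER_CUBIC);cv2.imwrite('pics/topcrop.png',cr)
E
```

```text
bench z 0.00026125940926857716
block ((513.386962890625, -38.01641082763672), (169.99392700195312, 105.2254638671875), 8.739075660705566) z 0.05222970011806405
[[ 421.38306      1.0715075]
 [ 437.37048   -102.93235  ]
 [ 605.39087    -77.10433  ]
 [ 589.40344     26.899529 ]]
hole px 209 zmin [0.01363085 0.01668794 0.01873241]
hole rect ((533.2872314453125, -39.10686492919922), (59.80719757080078, 25.089128494262695), 11.513631820678711)
0.007 287 ((505.7097473144531, -240.99462890625), (74.12379455566406, 158.5162353515625), 12.015899658203125) z 0.013820759389428616 0.02136858359045002
0.025 132 ((510.86248779296875, -234.702392578125), (57.45048522949219, 25.82427978515625), 79.32875061035156) z 0.037833589217179275 0.044941799345492583
0.045 89 ((518.15966796875, -200.16537475585938), (28.78639030456543, 17.491636276245117), 76.26405334472656) z 0.05249311965352743 0.06215115837578744
0.08 223 ((509.6051025390625, -241.29916381835938), (23.841617584228516, 35.85035705566406), 77.95408630371094) z 0.09577906321928342 0.12722821370205972
```

View pics/topcrop.png

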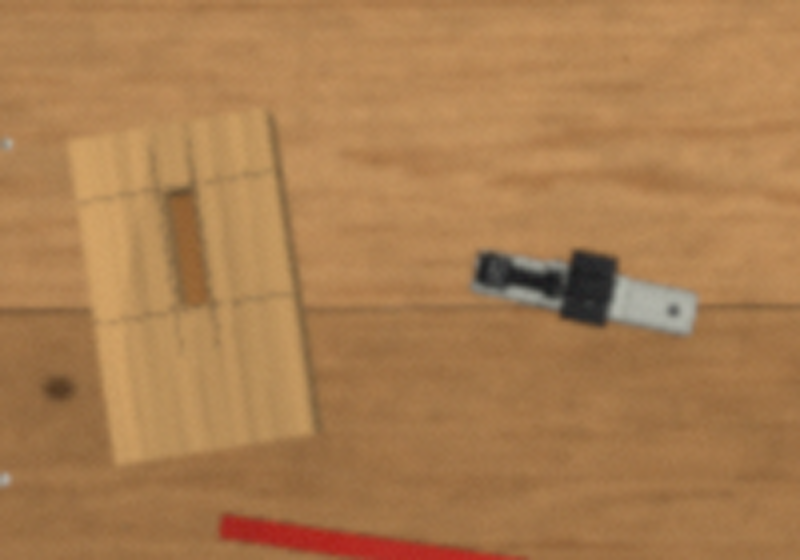

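```bash
python3 - <<'E'
from h import *
d=np.load('pics/wrist0.npy')
c=ctrl.get_calibration('wrist');K=c['mtx'];H=c['hand_eye']
o=ctrl.get_obs();q=o['tcp_rot'];Rt=R.from_quat([q[1],q[2],q[3],q[0]]).as_matrix()
for u,v in[(330,270),(320,195),(330,360),(290,130),(170,180),(405,180),(580,300),(100,60),(440,30),(60,180),(200,320),(320,340)]:
    x,y=(u-K[0,2]),(v-K[1,2]);r=np.hypot(x,y);th=r/K[0,0]
    ray=np.array([np.sin(th)*x/r,-np.sin(th)*y/r,-np.cos(th)]);p=ray*d[v,u]/np.cos(th)
    print((u,v),d[v,u],np.round(o['tool_pos']+Rt@(H[:3,:3]@p+H[:3,3]),3))
d=np.load('pics/top0.npy')
vv,uu=np.mgrid[0:480:30,0:640:40]
print(np.round(world('top',d,uu,vv)[...,2],2))
E
```

```text
(330, 270) 0.24474473 [0.195 0.599 0.155]
(320, 195) 0.27045 [0.151 0.605 0.115]
(330, 360) 0.2705994 [0.267 0.578 0.15 ]
(290, 130) 0.19612943 [0.102 0.603 0.179]
(170, 180) 0.2898245 [0.104 0.488 0.092]
(405, 180) 0.27623248 [0.16  0.67  0.106]
(580, 300) 0.08782507 [0.169 0.678 0.304]
(100, 60) 1.100005 [-0.445 -0.074 -0.863]
(440, 30) 0.20615047 [0.062 0.714 0.147]
(60, 180) 0.58837056 [ 0.016  0.12  -0.213]
(200, 320) 0.13811797 [0.16  0.554 0.26 ]
(320, 340) 0.08628628 [0.153 0.605 0.308]
[[ 0.02 -0.01 -0.48 -0.49 -0.83 -0.85  0.02  0.17  0.17  0.   -0.   -0.
  -0.   -0.   -0.    0.  ]
 [ 0.02 -0.01 -0.42 -0.49 -0.86 -0.86  0.02  0.    0.13  0.   -0.    0.
  -0.    0.02  0.02  0.02]
 [-0.01 -0.01 -0.49 -0.5  -0.86 -0.86  0.02  0.03  0.13  0.    0.    0.
   0.03  0.02  0.05  0.02]
 [-0.01 -0.01 -0.44 -0.49 -0.85 -0.86  0.03  1.28  0.02  0.    0.    0.01
   0.03  0.    0.02  0.02]
 [-0.01 -0.01 -0.47 -0.49 -0.85 -0.86  0.03  0.03 -0.    0.    0.05  0.
  -0.    0.   -0.    0.  ]
 [-0.01 -0.   -0.47 -0.49 -0.86 -0.87  0.03  0.1  -0.   -0.    0.    0.01
   0.07  0.07  0.   -0.  ]
 [
[... 298 characters left out ...]
[-0.01 -0.01 -0.4  -0.87 -0.86 -0.85  0.05  0.05 -0.    0.12 -0.   -0.
   0.25  0.25  0.25  0.25]
 [-0.01 -0.01 -0.47 -0.85 -0.87 -0.86 -0.    0.06  0.    0.    0.    0.
   0.25  0.25  0.25  1.28]
 [-0.01 -0.01 -0.49 -0.86 -0.86 -0.86  0.    0.01 -0.   -0.    0.    0.07
   0.25  0.25  0.25  0.25]
 [-0.01 -0.01 -0.43 -0.86 -0.85 -0.86 -0.    0.   -0.   -0.   -0.    0.
  -0.    0.24  0.    0.  ]
 [ 0.   -0.01 -0.5  -0.87 -0.86 -0.86 -0.76 -0.76 -0.76 -0.85 -0.85 -0.85
  -0.86 -0.86 -0.85 -0.84]
 [ 0.   -0.01 -0.49 -0.87 -0.86 -0.88 -0.41 -0.41 -0.75 -0.85 -0.86 -0.87
  -0.86 -0.87 -0.85 -0.86]
 [-0.01 -0.01 -0.49 -0.68 -0.86 -0.   -0.   -0.   -0.   -0.86 -0.86 -0.87
  -0.86 -0.87 -0.86 -0.86]]
```

move_arm:
  increments:
    - [[0, 0, 0], [-0.02, 0, -0.06], 0]
    - [[0, 0, 0.09], [-0.055, -0.005, -0.02], 0]
    - [[0, 0, 0.09], [-0.058, -0.005, 0], 0]
    - [[0, 0, 0.09], [-0.058, -0.005, 0], 0]
    - [[0, 0, 0.09], [-0.058, -0.005, 0], 0]
    - [[0, 0, 0.09], [-0.058, -0.005, 0], 0]
    - [[0, 0, 0.09], [-0.058, -0.005, 0], 0]
    - [[0, 0, 0.09], [-0.058, -0.005, 0], 0]

```text
clock: 1.15
tool_pos: [0.5206, 0.3445, 0.3007]
tcp_rot: [-0.001, 0.45, 0.893, -0.003]
force: [0.4, 1.1, -0.9]
opening: 0.0867
```

move_arm:
  increments:
    - [[0, 0, 0.09], [-0.047, -0.034, 0], 0]
    - [[0, 0, 0.09], [-0.05, -0.03, 0], 0]
    - [[0, 0, 0.09], [-0.052, -0.025, 0], 0]
    - [[0, 0, 0.09], [-0.054, -0.021, 0], 0]
    - [[0, 0, 0.09], [-0.056, -0.016, 0], 0]
    - [[0, 0, 0.09], [-0.057, -0.011, 0], 0]
    - [[0, 0, 0.09], [-0.058, -0.006, 0], 0]
    - [[0, 0, 0.09], [-0.056, 0, 0], 0]

```text
clock: 2.15
tool_pos: [0.515, -0.1343, 0.3014]
tcp_rot: [0.0, 0.745, 0.667, -0.004]
force: [0.8, 0.1, 0.3]
opening: 0.0873
```

```bash
cat >> h.py <<'E'
def pose():
    o=ctrl.get_obs();q=o['tcp_rot'];return np.array(o['tool_pos']),R.from_quat([q[1],q[2],q[3],q[0]]).as_matrix(),o
def wproj(d,u,v,p,Rt):
    c=ctrl.get_calibration('wrist');K=c['mtx'];H=c['hand_eye']
    u=np.asarray(u,float);v=np.asarray(v,float);x=u-K[0,2];y=v-K[1,2];r=np.hypot(x,y)+1e-9;th=r/K[0,0]
    s=np.stack([np.sin(th)*x/r,-np.sin(th)*y/r,-np.cos(th)],-1)*(d[v.astype(int),u.astype(int)]/np.cos(th))[...,None]
    return p+(s@H[:3,:3].T+H[:3,3])@Rt.T
def goto(t,yaw):
    # remaining shift/turn in tool axes; yaw = desired azimuth of tool y (deg)
    p,Rt,o=pose()
    y=np.array([np.cos(np.radians(yaw)),np.sin(np.radians(yaw)),0]);z=np.array([0,0,-1.]);Rd=np.stack([np.cross(y,z),y,z],1)
    print('t',round(o['clock'],2),'pos',p.round(4),'yaw',np.degrees(np.arctan2(Rt[1,1],Rt[0,1])).round(2),'F',o['force'].round(2),'M',o['ft_torque'].round(2),'op',round(o['opening'],4),'q',o['joint_positions'].round(2))
    print('shift',(Rt.T@(np.array(t)-p)).round(4),'turn',R.from_matrix(Rt.T@Rd).as_rotvec().round(4))
E
python3 - <<'E'
from h import *
p,Rt,o=pose()
im,d=snap('wrist','w1')
goto([.51,-.241,.25],-12)
E
```

```text
t 2.2 pos [ 0.5134 -0.143   0.3018] yaw -7.08 F [-3.41 -6.76 -0.47] M [-0.54  0.26  0.02] op 0.0874 q [-0.4   0.09  0.63  1.6  -0.04  1.47  0.11]
shift [-0.0971  0.0089  0.0527] turn [-0.0034  0.0098  0.0858]
```

View pics/w1.png

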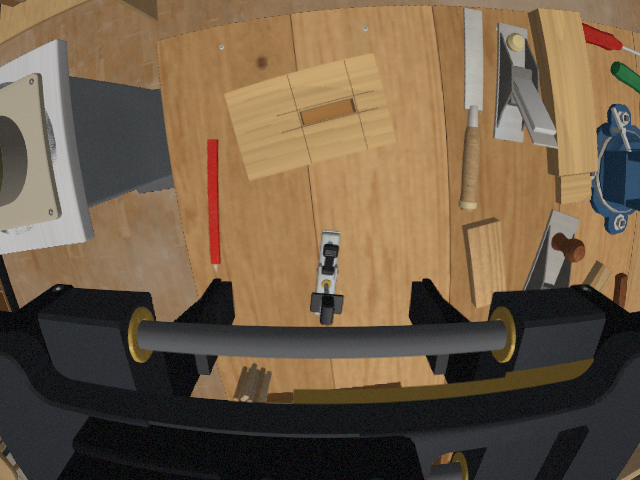

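The wrist view shows the gauge between the fingers with its head near (327,305), lever at (328,250) and the mortise at (328,110).

move_arm:
  increments:
    - [[0, 0, 0.08], [-0.04, 0.003, 0.02], 0]
    - [[0, 0, 0], [-0.04, 0.005, 0.02], 0]
    - [[0, 0, 0], [-0.005, 0, 0], 0]
    - [[0, 0, 0], [0, 0, 0], 0]

```text
clock: 2.7
tool_pos: [0.5061, -0.2321, 0.2614]
tcp_rot: [0.002, 0.777, 0.629, -0.005]
force: [-0.1, 0.4, 0.2]
opening: 0.0869
```

```bash
python3 - <<'E'
from h import *
p,Rt,o=pose()
im,d=snap('wrist','w2')
goto([.51,-.241,.25],-12)
vv,uu=np.mgrid[0:480,0:640]
P=wproj(d,uu,vv,p,Rt)
np.save('P2.npy',P)
reg=(abs(P[...,0]-.51)<.08)&(abs(P[...,1]+.235)<.09)
for lo,hi in((.008,.025),(.03,.043),(.045,.08),(.08,.1),(.1,.14)):
    k=reg&(P[...,2]>lo)&(P[...,2]<hi);q=P[k];v,u=np.where(k)
    if len(q)>5: print(lo,len(q),cv2.minAreaRect(q[:,:2].astype(np.float32)*1000),np.percentile(q[:,2],[5,50,98]).round(4),u.mean(),v.mean())
k=(abs(P[...,0]-.51)<.13)&(abs(P[...,1]+.04)<.1)&(abs(P[...,2]-.052)<.008);q=P[k];print('block',len(q),cv2.minAreaRect(q[:,:2].astype(np.float32)*1000),np.median(q[:,2]))
E
```

```text
t 2.75 pos [ 0.5061 -0.2318  0.2614] yaw -11.95 F [ 0.39 -0.15 -0.26] M [-0.06  0.1   0.07] op 0.087 q [-0.28  0.18  0.71  1.62 -0.11  1.39  0.24]
shift [-0.0081  0.0057  0.0114] turn [-0.0032  0.0097  0.0008]
0.008 558 ((509.2210998535156, -242.0568389892578), (116.46056365966797, 23.485383987426758), 77.78263092041016) [0.0105 0.0131 0.015 ] 324.3673835125448 204.82258064516128
0.03 583 ((512.066162109375, -226.0806121826172), (34.802490234375, 25.603506088256836), 77.7302474975586) [0.0343 0.0371 0.0422] 325.0977701543739 200.30531732418524
0.045 331 ((515.4590454101562, -213.73739624023438), (54.76766586303711, 16.103458404541016), 77.72561645507812) [0.0457 0.0527 0.0567] 325.987915407855 171.3202416918429
0.08 641 ((509.0899353027344, -242.44252014160156), (25.042987823486328, 35.399959564208984), 78.32067108154297) [0.0908 0.0923 0.0986] 325.7581903276131 225.38065522620906
0.1 481 ((509.5110778808594, -242.15899658203125), (23.40947914123535, 13.285238265991211), 78.23163604736328) [0.1073 0.1199 0.1218] 326.4469854469854 231.92515592515593
block 11666 ((512.9329223632812, -38.92950439453125), (170.92892456054688, 105.41571807861328), 8.40046501159668) 0.05153765038507589
```

View pics/w2.png

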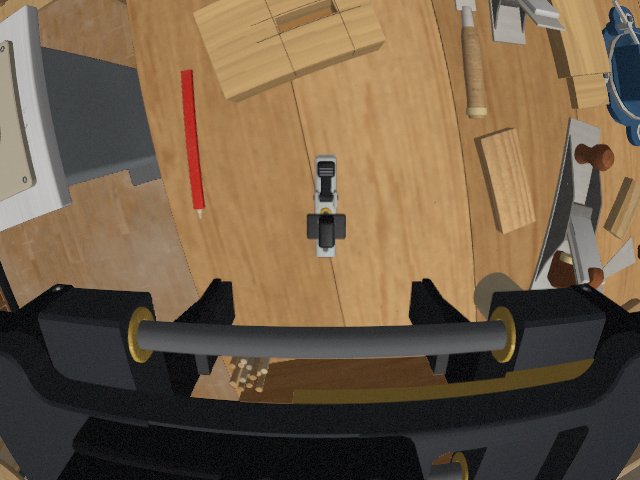

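Head is at (326,232), gauge and offcut clear; the measurements agree with the top camera. Align, then descend.

move_arm:
  increments:
    - [[-0.003, 0.01, 0], [-0.01, 0.005, 0.03], 0]
    - [[0, 0, 0], [0, 0, 0.05], 0]
    - [[0, 0, 0], [0, 0, 0.03], 0]
    - [[0, 0, 0], [0, 0, 0], 0]
    - [[0, 0, 0], [0, 0, 0], 0]

```text
clock: 3.38
tool_pos: [0.514, -0.2363, 0.1526]
tcp_rot: [0.001, 0.773, 0.634, 0.003]
force: [0.4, 0.1, -0.6]
opening: 0.087
```

```bash
python3 - <<'E'
from h import *
goto([.5095,-.2422,.096],-12)
E
```

```text
t 3.38 pos [ 0.514  -0.2363  0.1526] yaw -11.32 F [ 0.37  0.11 -0.6 ] M [-0.14  0.04  0.02] op 0.087 q [-0.23  0.29  0.69  1.75 -0.2   1.17  0.32]
shift [-0.0069 -0.0036  0.0565] turn [ 0.006  -0.0035  0.0119]
```

move_arm:
  increments:
    - [[0.006, -0.004, 0.012], [-0.007, -0.004, 0.02], 0]
    - [[0, 0, 0], [0, 0, 0], 0]

```text
clock: 3.62
tool_pos: [0.5098, -0.2424, 0.1335]
tcp_rot: [0.001, 0.777, 0.629, 0.001]
force: [-0.3, -1.0, -0.5]
opening: 0.0873
```

```bash
python3 - <<'E'
from h import *
goto([.5095,-.2422,.096],-12)
snap('scene','s2')
E
```

```text
t 3.62 pos [ 0.5098 -0.2424  0.1335] yaw -11.98 F [-0.27 -0.98 -0.55] M [-0.06  0.04  0.02] op 0.0873 q [-0.22  0.31  0.69  1.77 -0.21  1.14  0.33]
shift [ 0.0001 -0.0005  0.0375] turn [0.0028 0.0004 0.0003]
```

move_arm:
  increments:
    - [[0.003, 0, 0], [0, 0, 0.02], 0]
    - [[0, 0, 0], [0, -0.0005, 0.017], 0]
    - [[0, 0, 0], [0, 0, 0], 0]
    - [[0, 0, 0], [0, 0, 0], 0]
  squeeze: 20

```text
clock: 4.18
tool_pos: [0.5106, -0.2424, 0.0954]
tcp_rot: [0.001, 0.777, 0.63, 0.0]
force: [0.1, -0.2, -0.8]
opening: 0.0868
```

```bash
python3 - <<'E'
from h import *
goto([.5095,-.2422,.096],-12)
E
```

```text
t 4.17 pos [ 0.5106 -0.2424  0.0954] yaw -11.96 F [ 0.14 -0.2  -0.82] M [-0.02  0.09 -0.05] op 0.0868 q [-0.2   0.36  0.67  1.8  -0.25  1.07  0.36]
shift [-0.     -0.0011 -0.0006] turn [0.0017 0.0003 0.0007]
```

move_arm:
  increments:
    - [[0, 0, 0], [0, -0.001, 0], 150]
    - [[0, 0, 0], [0, 0, 0], 255]
    - [[0, 0, 0], [0, 0, 0], 255]
    - [[0, 0, 0], [0, 0, 0], 255]
    - [[0, 0, 0], [0, 0, 0], 255]
    - [[0, 0, 0], [0, 0, 0], 255]
    - [[0, 0, 0], [0, 0, 0], 255]
    - [[0, 0, 0], [0, 0, 0], 255]
  squeeze: 20

```text
clock: 5.18
tool_pos: [0.5102, -0.2424, 0.0966]
tcp_rot: [0.001, 0.777, 0.63, 0.001]
force: [-0.8, 0.2, 0.8]
opening: 0.0152
```

```bash
python3 - <<'E'
from h import *
goto([.5095,-.2422,.096],-12)
E
```

```text
t 5.17 pos [ 0.5102 -0.2424  0.0966] yaw -11.96 F [-0.75  0.23  0.78] M [-0.04  0.13 -0.04] op 0.0152 q [-0.2   0.35  0.67  1.81 -0.25  1.07  0.36]
shift [ 0.0001 -0.0007  0.0006] turn [0.0036 0.0002 0.0007]
```

move_arm:
  increments:
    - [[0, 0, 0], [0, 0, -0.01], 255]
    - [[0, 0, 0], [0, 0, -0.02], 255]
    - [[0, 0, 0], [0, 0, -0.025], 255]
    - [[0, 0, 0], [0, 0, -0.025], 255]
    - [[0, 0, 0], [0, 0, -0.015], 255]
    - [[0, 0, 0], [0, 0, 0], 255]

```text
clock: 5.92
tool_pos: [0.5082, -0.2419, 0.1947]
tcp_rot: [-0.0, 0.777, 0.629, -0.0]
force: [0.0, -0.8, -4.5]
opening: 0.0138
```

```bash
python3 - <<'E'
from h import *
goto([.533,-.0355,.187],8.6)
snap('scene','s3')
E
```

```text
t 5.92 pos [ 0.5082 -0.2419  0.1947] yaw -11.99 F [ 0.05 -0.83 -4.53] M [-0.13  0.07  0.01] op 0.0138 q [-0.24  0.24  0.71  1.7  -0.17  1.26  0.3 ]
shift [ 0.207  -0.0187  0.0077] turn [-2.000e-04  1.000e-04 -3.594e-01]
```

View pics/s3.png

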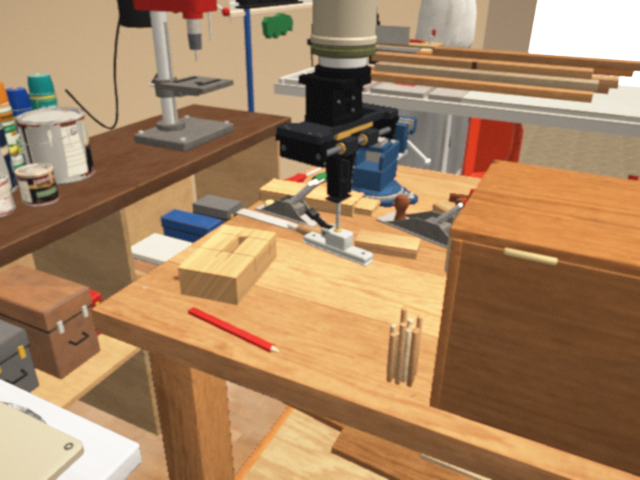

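The gauge hangs level at (338,245), clear of the bench.

move_arm:
  increments:
    - [[0, 0, -0.045], [0.02, -0.002, 0], 255]
    - [[0, 0, -0.045], [0.027, -0.001, 0], 255]
    - [[0, 0, -0.045], [0.027, 0, 0], 255]
    - [[0, 0, -0.045], [0.027, 0.001, 0], 255]
    - [[0, 0, -0.045], [0.027, 0.003, 0], 255]
    - [[0, 0, -0.045], [0.027, 0.004, 0], 255]
    - [[0, 0, -0.045], [0.027, 0.005, 0], 255]
    - [[0, 0, -0.045], [0.02, 0.005, 0], 255]

```text
clock: 6.98
tool_pos: [0.53, -0.026, 0.1891]
tcp_rot: [-0.004, 0.643, 0.766, -0.002]
force: [0.7, 0.7, -3.9]
opening: 0.0141
```

move_arm:
  increments:
    - [[0, 0, 0], [0, 0, 0], 255]
    - [[0, 0, 0], [0, 0, 0], 255]

```text
clock: 7.22
tool_pos: [0.5303, -0.0244, 0.189]
tcp_rot: [-0.004, 0.642, 0.767, -0.003]
force: [-0.7, 0.2, -3.2]
opening: 0.0134
```

```bash
python3 - <<'E'
from h import *
goto([.533,-.0355,.187],8.6)
p,Rt,o=pose()
im,d=snap('wrist','w4')
vv,uu=np.mgrid[0:480,0:640]
P=wproj(d,uu,vv,p,Rt)
k=(abs(P[...,0]-.51)<.13)&(abs(P[...,1]+.04)<.1)&(abs(P[...,2]-.052)<.008);q=P[k];print('block',len(q),cv2.minAreaRect(q[:,:2].astype(np.float32)*1000),np.median(q[:,2]))
k=(abs(P[...,0]-.533)<.05)&(abs(P[...,1]+.035)<.1)&(P[...,2]>.085)&(P[...,2]<.14);q=P[k]
for lo,hi in((.09,.112),(.112,.13)):
    s=q[(q[:,2]>lo)&(q[:,2]<hi)];print(lo,len(s),np.percentile(s[:,2],[5,50,95]).round(4),cv2.minAreaRect(s[:,:2].astype(np.float32)*1000))
snap('top','t4');
E
```

```text
t 7.22 pos [ 0.5303 -0.0244  0.189 ] yaw 10.18 F [-0.67  0.18 -3.24] M [-0.14  0.    0.03] op 0.0134 q [-0.51  0.16  0.52  1.77 -0.08  1.24  0.21]
shift [-0.0114  0.0007  0.002 ] turn [-0.0087 -0.0021  0.0275]
block 17338 ((512.43603515625, -38.65876007080078), (171.5140380859375, 105.20459747314453), 8.701952934265137) 0.05143796563108524
0.09 848 [0.0948 0.105  0.1065] ((523.7482299804688, 11.624696731567383), (24.201122283935547, 43.91006088256836), 10.348727226257324)
0.112 1354 [0.125  0.1285 0.1298] ((529.4139404296875, -18.252492904663086), (27.17459487915039, 33.011863708496094), 9.34074592590332)
```

View pics/w4.png

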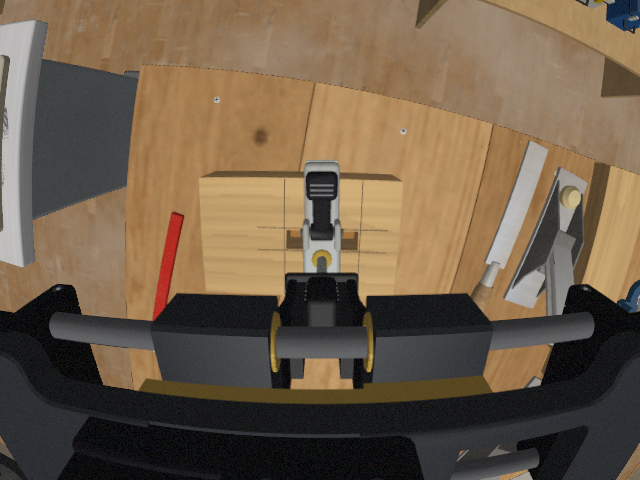

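Wrist view: the bridge lies across the mortise (slot ends visible at (293,240) and (350,240)), about 11 mm too far toward the lever side. Correcting that now.

move_arm:
  increments:
    - [[-0.009, -0.002, 0.027], [-0.011, 0.001, 0], 255]
    - [[0, 0, 0], [0, 0, 0.01], 255]
    - [[0, 0, 0], [0, 0, 0.01], 255]
    - [[0, 0, 0], [0, 0, 0], 255]

```text
clock: 7.82
tool_pos: [0.5329, -0.0382, 0.1671]
tcp_rot: [0.0, 0.654, 0.756, -0.0]
force: [-0.7, 0.2, -2.8]
opening: 0.0137
```

```bash
python3 - <<'E'
from h import *
goto([.5325,-.0356,.149],8.7)
E
```

```text
t 7.83 pos [ 0.5329 -0.0382  0.1671] yaw 8.26 F [-0.72  0.25 -2.82] M [-0.1   0.06  0.01] op 0.0137 q [-0.49  0.18  0.54  1.8  -0.1   1.19  0.22]
shift [ 0.0027 -0.      0.0181] turn [ 0.0002  0.0003 -0.0077]
```

move_arm:
  increments:
    - [[0, 0, -0.008], [0.0027, 0, 0.007], 255]
    - [[0, 0, 0], [0, 0, 0.005], 255]
    - [[0, 0, 0], [0, 0, 0], 255]

```text
clock: 8.2
tool_pos: [0.5325, -0.0349, 0.1542]
tcp_rot: [0.0, 0.651, 0.759, -0.0]
force: [-0.2, -0.3, -4.2]
opening: 0.0139
```

```bash
python3 - <<'E'
from h import *
goto([.5325,-.0356,.149],8.7)
snap('scene','s5')
E
```

```text
t 8.2 pos [ 0.5325 -0.0349  0.1542] yaw 8.8 F [-0.19 -0.31 -4.21] M [-0.08  0.06  0.02] op 0.0139 q [-0.49  0.19  0.53  1.82 -0.1   1.16  0.22]
shift [-0.0007 -0.0001  0.0052] turn [-0.      0.0002  0.0018]
```

View pics/s5.png

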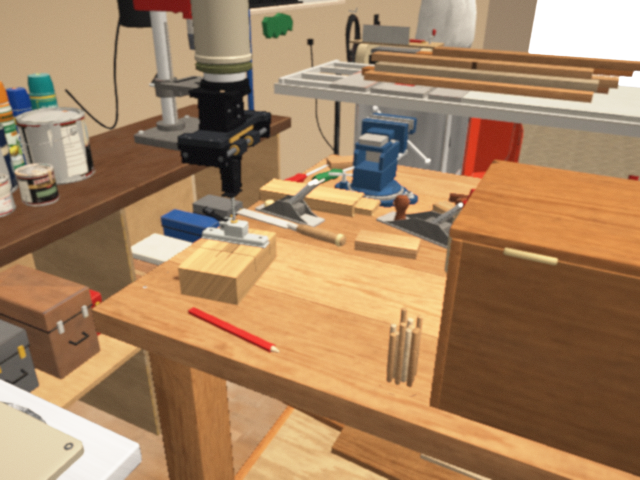

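```bash
python3 - <<'E'
from h import *
P=np.load('P2.npy')
d=np.load('pics/top0.npy');vv,uu=np.mgrid[0:480,0:640];T=world('top',d,uu,vv)
c=np.array([.5325,-.0356]);a=np.radians(8.7);ex=np.array([np.cos(a),np.sin(a)]);ey=np.array([-ex[1],ex[0]])
for n,Q in(('w',P),('t',T)):
    l=(Q[...,:2]-c);X=l@ex;Y=l@ey
    k=(abs(X)<.026)&(abs(Y)<.009)&(Q[...,2]<.05)&(Q[...,2]>0)
    print(n,k.sum(),np.histogram(Q[k][:,2],bins=np.arange(0,.054,.003)))
E
```

```text
w 710 (array([  0,   0,   0,   0,   3, 229,  67,  36,  45,  39,  34,  41,  46,
        40,  47,  46,  37]), array([0.   , 0.003, 0.006, 0.009, 0.012, 0.015, 0.018, 0.021, 0.024,
       0.027, 0.03 , 0.033, 0.036, 0.039, 0.042, 0.045, 0.048, 0.051]))
t 162 (array([ 0,  0,  0,  1, 21, 54, 45, 13,  1,  3,  3,  3,  1,  2,  2,  5,  8]), array([0.   , 0.003, 0.006, 0.009, 0.012, 0.015, 0.018, 0.021, 0.024,
       0.027, 0.03 , 0.033, 0.036, 0.039, 0.042, 0.045, 0.048, 0.051]))
```

move_arm:
  increments:
    - [[0, 0, 0], [0, 0, 0.0012], 255]
    - [[0, 0, 0], [0, 0, 0.0012], 255]
    - [[0, 0, 0], [0, 0, 0.0012], 255]
    - [[0, 0, 0], [0, 0, 0.0012], 255]

```text
clock: 8.75
tool_pos: [0.533, -0.0348, 0.1499]
tcp_rot: [0.001, 0.651, 0.759, 0.001]
force: [0.9, 0.0, -4.6]
opening: 0.0141
```

Both cameras put the mortise bottom at z ≈ 0.017 (depth ≈ 35 mm), so I expect contact near TCP z ≈ 0.112.

move_arm:
  increments:
    - [[0, 0, 0], [0, 0, 0.001], 255]
    - [[0, 0, 0], [0, 0, 0.001], 255]
    - [[0, 0, 0], [0, 0, 0.001], 255]
    - [[0, 0, 0], [0, 0, 0.001], 255]

```text
clock: 9.25
tool_pos: [0.5333, -0.0352, 0.1468]
tcp_rot: [0.001, 0.651, 0.759, 0.001]
force: [-2.4, -0.6, 2.5]
opening: 0.0137
```

```bash
python3 - <<'E'
from h import *
goto([.5325,-.0356,.112],8.7)
E
```

```text
t 9.25 pos [ 0.5333 -0.0352  0.1468] yaw 8.78 F [-2.37 -0.6   2.54] M [-0.12  0.73  0.02] op 0.0137 q [-0.49  0.2   0.53  1.83 -0.11  1.14  0.23]
shift [-0.0003 -0.001   0.0348] turn [ 0.0024 -0.0001  0.0013]
```

move_arm:
  increments:
    - [[0.002, 0, 0], [0, -0.0005, 0.001], 255]
    - [[0, 0, 0], [0, 0, 0.001], 255]
    - [[0, 0, 0], [0, 0, 0.001], 255]
    - [[0, 0, 0], [0, 0, 0.001], 255]

```text
clock: 9.75
tool_pos: [0.5333, -0.0352, 0.1429]
tcp_rot: [0.0, 0.651, 0.759, 0.001]
force: [-0.1, -0.1, 2.0]
opening: 0.014
```

```bash
python3 - <<'E'
from h import *
goto([.5325,-.0356,.112],8.7)
snap('wrist','w6');snap('scene','s6')
E
```

```text
t 9.75 pos [ 0.5333 -0.0352  0.1429] yaw 8.78 F [-0.15 -0.09  2.  ] M [-0.07  0.44 -0.01] op 0.014 q [-0.49  0.2   0.53  1.83 -0.11  1.14  0.23]
shift [-0.0003 -0.0009  0.0309] turn [ 0.0014 -0.0001  0.0014]
```

View pics/w6.png

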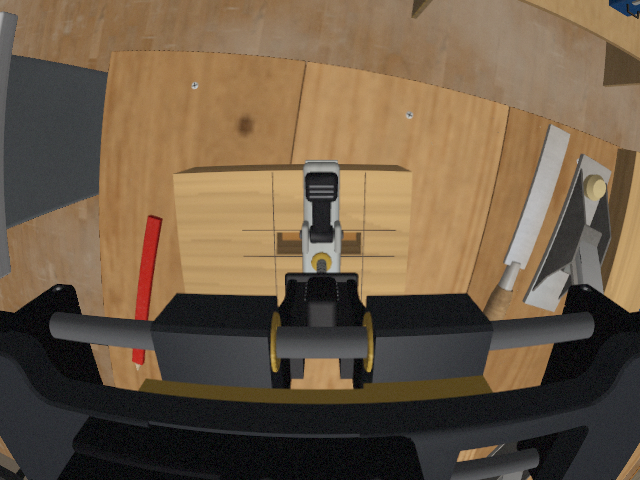

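```bash
python3 - <<'E'
from h import *
p,Rt,o=pose();d=np.load('pics/w6.npy')
c=np.array([.5325,-.0356]);a=np.radians(8.7);ex=np.array([np.cos(a),np.sin(a)]);ey=np.array([-ex[1],ex[0]])
def ray(u,v,z):
    P=wproj(np.ones((480,640)),[u],[v],p,Rt)[0];H=ctrl.get_calibration('wrist')['hand_eye'];o_=p+Rt@H[:3,3]
    w=o_+(P-o_)*(z-o_[2])/(P[2]-o_[2]);l=w[:2]-c;return (w*1000).round(1),'block xy rel mortise',(l@ex*1000).round(1),(l@ey*1000).round(1)
for n,u,v,z in(('bush',321,262,.089),('slotL edge top',276,232,.052),('slotL bot',276,255,.052),('slotR top',361,232,.052),('slotR bot',361,255,.052),('brEndL',305,162,.066),('brEndR',338,162,.066),('blk TL',175,173,.052),('blk TR',411,172,.052)):
    print(n,*ray(u,v,z))
vv,uu=np.mgrid[0:480,0:640];P=wproj(d,uu,vv,p,Rt)
k=(uu>305)&(uu<338)&(vv>163)&(vv<260);
for lo,hi in((.055,.075),(.085,.095)):
    s=P[k&(P[...,2]>lo)&(P[...,2]<hi)];l=s[:,:2]-c;print(lo,len(s),np.median(s[:,2]),'x',np.percentile(l@ex*1e3,[2,50,98]).round(1),'y',np.percentile(l@ey*1e3,[1,99]).round(1))
s=P[k&(P[...,2]>.06)&(P[...,2]<.07)];A=np.c_[(s[:,:2]-c)@np.c_[ex,ey],np.ones(len(s))];print('plane slopes',np.linalg.lstsq(A,s[:,2],rcond=None)[0])
E
```

```text
bush [534.1 -36.   89. ] block xy rel mortise 1.5 -0.6
slotL edge top [501.3 -31.9  52. ] block xy rel mortise -30.3 8.4
slotL bot [503.3 -49.   52. ] block xy rel mortise -30.9 -8.8
slotR top [560.7 -22.8  52. ] block xy rel mortise 29.8 8.4
slotR bot [563.9 -39.7  52. ] block xy rel mortise 30.4 -8.8
brEndL [515.   21.1  66. ] block xy rel mortise -8.8 58.7
brEndR [535.8  24.3  66. ] block xy rel mortise 12.3 58.7
blk TL [422.8   0.7  52. ] block xy rel mortise -102.9 52.5
blk TR [587.8  25.1  52. ] block xy rel mortise 63.8 51.7
0.055 568 0.06515607167814125 x [-8.4  2.8 12. ] y [15.5 57.3]
0.085 1296 0.08912714494382373 x [-7.5  1.5 11.1] y [ 1.4 30.9]
plane slopes [-0.00122269 -0.00611441  0.06536159]
```

Rod is within 1.5 mm of the mortise centre and the bridge sits flat. Feeding the rod down.

move_arm:
  increments:
    - [[0.001, 0, 0], [0, -0.0005, 0.0011], 255]
    - [[0, 0, 0], [0, 0, 0.0011], 255]
    - [[0, 0, 0], [0, 0, 0.0011], 255]
    - [[0, 0, 0], [0, 0, 0.0011], 255]
    - [[0, 0, 0], [0, 0, 0.0011], 255]
    - [[0, 0, 0], [0, 0, 0.0011], 255]
    - [[0, 0, 0], [0, 0, 0.0011], 255]
    - [[0, 0, 0], [0, 0, 0.0011], 255]

```text
clock: 10.85
tool_pos: [0.5332, -0.0352, 0.1337]
tcp_rot: [0.0, 0.651, 0.759, 0.0]
force: [0.4, -1.2, 3.0]
opening: 0.0137
```

```bash
python3 - <<'E'
from h import *
goto([.5325,-.0356,.112],8.7)
E
```

```text
t 10.85 pos [ 0.5332 -0.0352  0.1337] yaw 8.79 F [ 0.38 -1.19  3.03] M [0.01 0.31 0.04] op 0.0137 q [-0.49  0.21  0.53  1.84 -0.12  1.12  0.24]
shift [-0.0003 -0.0008  0.0217] turn [0.0013 0.     0.0015]
```

move_arm:
  increments:
    - [[0, 0, 0], [0, 0, 0.0011], 255]
    - [[0, 0, 0], [0, 0, 0.0011], 255]
    - [[0, 0, 0], [0, 0, 0.0011], 255]
    - [[0, 0, 0], [0, 0, 0.0011], 255]
    - [[0, 0, 0], [0, 0, 0.0011], 255]
    - [[0, 0, 0], [0, 0, 0.0011], 255]
    - [[0, 0, 0], [0, 0, 0.0011], 255]
    - [[0, 0, 0], [0, 0, 0.0011], 255]

```text
clock: 11.85
tool_pos: [0.5332, -0.0352, 0.1243]
tcp_rot: [0.0, 0.651, 0.759, 0.0]
force: [-0.3, -1.0, 3.4]
opening: 0.014
```

move_arm:
  increments:
    - [[0, 0, 0], [0, 0, 0.001], 255]
    - [[0, 0, 0], [0, 0, 0.001], 255]
    - [[0, 0, 0], [0, 0, 0.001], 255]
    - [[0, 0, 0], [0, 0, 0.001], 255]
    - [[0, 0, 0], [0, 0, 0.001], 255]
    - [[0, 0, 0], [0, 0, 0.0008], 255]

```text
clock: 12.6
tool_pos: [0.5332, -0.0352, 0.118]
tcp_rot: [0.0, 0.651, 0.759, 0.0]
force: [-1.0, -0.1, 3.2]
opening: 0.0138
```

```bash
python3 - <<'E'
from h import *
goto([.5325,-.0356,.112],8.7)
E
```

```text
t 12.6 pos [ 0.5332 -0.0352  0.118 ] yaw 8.78 F [-1.   -0.1   3.17] M [-0.05  0.24  0.02] op 0.0138 q [-0.48  0.23  0.52  1.86 -0.13  1.09  0.25]
shift [-0.0003 -0.0008  0.006 ] turn [0.0013 0.     0.0015]
```

move_arm:
  increments:
    - [[0, 0, 0], [0, 0, 0.0005], 255]
    - [[0, 0, 0], [0, 0, 0.0005], 255]

```text
clock: 12.85
tool_pos: [0.5333, -0.0351, 0.117]
tcp_rot: [0.0, 0.651, 0.759, 0.0]
force: [-1.0, -0.8, 1.6]
opening: 0.0138
```

move_arm:
  increments:
    - [[0, 0, 0], [0, 0, 0.0005], 255]
    - [[0, 0, 0], [0, 0, 0.0005], 255]

```text
clock: 13.1
tool_pos: [0.5332, -0.0352, 0.1159]
tcp_rot: [0.0, 0.651, 0.759, 0.0]
force: [-0.2, -0.3, 2.5]
opening: 0.0138
```

move_arm:
  increments:
    - [[0, 0, 0], [0, 0, 0.0005], 255]

```text
clock: 13.22
tool_pos: [0.5333, -0.0352, 0.1154]
tcp_rot: [0.0, 0.651, 0.759, 0.0]
force: [-0.0, -0.7, 3.4]
opening: 0.0139
```

move_arm:
  increments:
    - [[0, 0, 0], [0, 0, 0.0004], 255]

```text
clock: 13.35
tool_pos: [0.5333, -0.0352, 0.1149]
tcp_rot: [0.0, 0.651, 0.759, 0.0]
force: [-1.2, -0.8, 2.4]
opening: 0.0139
```

move_arm:
  increments:
    - [[0, 0, 0], [0, 0, 0.0004], 255]

```text
clock: 13.48
tool_pos: [0.5332, -0.0352, 0.1145]
tcp_rot: [0.0, 0.651, 0.759, 0.0]
force: [-0.9, 0.2, 2.7]
opening: 0.014
```

move_arm:
  increments:
    - [[0, 0, 0], [0, 0, 0.0003], 255]

```text
clock: 13.6
tool_pos: [0.5332, -0.0352, 0.1142]
tcp_rot: [0.0, 0.651, 0.759, 0.0]
force: [-1.3, -0.5, 1.9]
opening: 0.0138
```

move_arm:
  increments:
    - [[0, 0, 0], [0, 0, 0.0003], 255]

```text
clock: 13.72
tool_pos: [0.5332, -0.0352, 0.1139]
tcp_rot: [0.0, 0.651, 0.759, 0.0]
force: [1.0, -0.7, 3.6]
opening: 0.0139
```

move_arm:
  increments:
    - [[0, 0, 0], [0, 0, 0.0003], 255]

```text
clock: 13.85
tool_pos: [0.5332, -0.0351, 0.1136]
tcp_rot: [0.0, 0.651, 0.759, 0.0]
force: [-0.5, -0.5, 2.5]
opening: 0.0139
```

move_arm:
  increments:
    - [[0, 0, 0], [0, 0, 0.0003], 255]

```text
clock: 13.98
tool_pos: [0.5332, -0.0352, 0.1132]
tcp_rot: [0.0, 0.651, 0.759, 0.0]
force: [-0.7, 0.3, 2.7]
opening: 0.0138
```

move_arm:
  increments:
    - [[0, 0, 0], [0, 0, 0.0003], 255]

```text
clock: 14.1
tool_pos: [0.5333, -0.0352, 0.1129]
tcp_rot: [0.0, 0.651, 0.759, 0.0]
force: [-1.0, -0.3, 3.0]
opening: 0.0141
```

move_arm:
  increments:
    - [[0, 0, 0], [0, 0, 0.0003], 255]

```text
clock: 14.22
tool_pos: [0.5333, -0.0351, 0.1126]
tcp_rot: [0.0, 0.651, 0.759, 0.001]
force: [-0.4, -0.2, 2.6]
opening: 0.014
```

move_arm:
  increments:
    - [[0, 0, 0], [0, 0, 0.0003], 255]

```text
clock: 14.35
tool_pos: [0.5332, -0.0352, 0.1123]
tcp_rot: [0.0, 0.651, 0.759, 0.0]
force: [-0.3, -0.4, 2.7]
opening: 0.0139
```

move_arm:
  increments:
    - [[0, 0, 0], [0, 0, 0.0003], 255]

```text
clock: 14.48
tool_pos: [0.5332, -0.0352, 0.1119]
tcp_rot: [0.0, 0.651, 0.759, 0.0]
force: [-1.2, -0.7, 2.6]
opening: 0.0142
```

move_arm:
  increments:
    - [[0, 0, 0], [0, 0, 0.0003], 255]

```text
clock: 14.6
tool_pos: [0.5333, -0.0352, 0.1117]
tcp_rot: [0.0, 0.651, 0.759, 0.001]
force: [-0.5, -0.9, 4.0]
opening: 0.0138
```

move_arm:
  increments:
    - [[0, 0, 0], [0, 0, 0.0003], 255]

```text
clock: 14.72
tool_pos: [0.5333, -0.0352, 0.1115]
tcp_rot: [0.0, 0.651, 0.759, 0.001]
force: [-0.9, -0.2, 5.3]
opening: 0.0141
```

move_arm:
  increments:
    - [[0, 0, 0], [0, 0, 0.0003], 255]

```text
clock: 14.85
tool_pos: [0.5333, -0.0352, 0.1114]
tcp_rot: [0.0, 0.651, 0.759, 0.001]
force: [-3.2, -1.2, 5.9]
opening: 0.0139
```

move_arm:
  increments:
    - [[0, 0, 0], [0, 0, 0.0003], 255]

```text
clock: 14.98
tool_pos: [0.5333, -0.0352, 0.1113]
tcp_rot: [0.0, 0.651, 0.759, 0.001]
force: [-2.6, 0.2, 6.6]
opening: 0.0138
```

```bash
python3 - <<'E'
from h import *
goto([.5325,-.0356,.112],8.7)
E
```

```text
t 14.97 pos [ 0.5333 -0.0352  0.1113] yaw 8.78 F [-2.57  0.21  6.57] M [-0.04  0.76  0.02] op 0.0138 q [-0.48  0.24  0.52  1.86 -0.14  1.07  0.25]
shift [-0.0003 -0.0009 -0.0007] turn [ 0.0015 -0.0003  0.0014]
```

Contact felt: force rose from about 2.7 to 6.6 N while travel per step shrank. Releasing now.

move_arm:
  increments:
    - [[0, 0, 0], [0, 0, 0], 130]
    - [[0, 0, 0], [0, 0, 0], 100]
    - [[0, 0, 0], [0, 0, 0], 100]
    - [[0, 0, 0], [0, 0, 0], 100]

```text
clock: 15.48
tool_pos: [0.5331, -0.035, 0.1106]
tcp_rot: [0.0, 0.651, 0.759, 0.0]
force: [-0.2, 0.3, -0.2]
opening: 0.0459
```

```bash
python3 - <<'E'
from h import *
goto([.5333,-.0352,.15],8.7)
E
```

```text
t 15.47 pos [ 0.5331 -0.035   0.1106] yaw 8.8 F [-0.24  0.32 -0.25] M [-0.08  0.05 -0.02] op 0.0459 q [-0.48  0.24  0.52  1.86 -0.14  1.07  0.25]
shift [-0.0002  0.0002 -0.0394] turn [ 0.0008 -0.0002  0.0017]
```

move_arm:
  increments:
    - [[0, 0, 0], [0, 0, -0.012], 100]
    - [[0, 0, 0], [0, 0, -0.025], 100]
    - [[0, 0, 0], [0, 0, -0.02], 100]
    - [[0, 0, 0], [0.024, 0, 0], 150]
    - [[0, 0, 0], [0.024, 0, 0], 255]
    - [[0, 0, 0], [0, 0, 0], 255]
    - [[0, 0, 0], [0, 0, 0], 255]
    - [[0, 0, 0], [0, 0, 0], 255]

```text
clock: 16.48
tool_pos: [0.5269, 0.0111, 0.1748]
tcp_rot: [0.002, 0.652, 0.758, 0.002]
force: [-1.0, 0.4, 0.1]
opening: 0.011
```

```bash
python3 - <<'E'
from h import *
p,Rt,o=pose();im,d=snap('wrist','w7');snap('scene','s7')
a=np.radians(8.7);c=np.array([.5331,-.035]);ey=np.array([-np.sin(a),np.cos(a)]);t=c+.047*ey
goto([t[0],t[1],.115],8.7)
vv,uu=np.mgrid[0:480,0:640];P=wproj(d,uu,vv,p,Rt);ex=np.array([ey[1],-ey[0]])
L=P[...,:2]-c;X=L@ex;Y=L@ey
for lo,hi in((.06,.07),(.08,.093),(.093,.112),(.112,.145)):
    k=(abs(X)<.03)&(abs(Y)<.07)&(P[...,2]>lo)&(P[...,2]<hi)
    if k.sum()>5: print(lo,k.sum(),'x',np.percentile(X[k]*1e3,[2,98]).round(1),'y',np.percentile(Y[k]*1e3,[2,98]).round(1),'z',np.percentile(P[k][:,2],[5,50,95]).round(4))
E
```

```text
t 16.57 pos [0.5268 0.0111 0.1746] yaw 8.6 F [0.62 0.14 0.04] M [-0.15  0.08  0.03] op 0.0042 q [-0.56  0.15  0.5   1.81 -0.08  1.2   0.11]
shift [ 0.0005 -0.001   0.0596] turn [ 0.0049  0.0005 -0.0018]
0.06 836 x [-11.1  12.8] y [16.2 57.8] z [0.062  0.065  0.0664]
0.08 686 x [-10.4  11.8] y [ 4.1 26.7] z [0.0838 0.0889 0.0921]
0.093 951 x [-6.9  9.3] y [ 7.8 56.1] z [0.0947 0.1053 0.1084]
0.112 429 x [-4.9  8.3] y [ 7.7 11.6] z [0.1139 0.1275 0.1349]
```

View pics/w7.png

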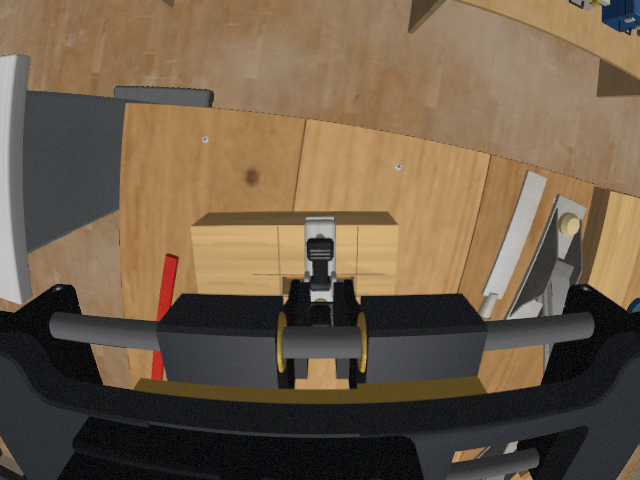

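View pics/s7.png

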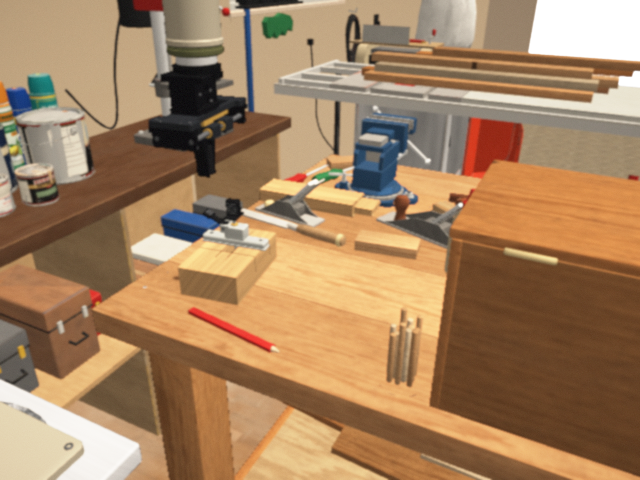

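Gauge is standing flat across the block and the lever pad is at (320,250). Lowering the closed fingers onto it.

move_arm:
  increments:
    - [[0.005, 0, 0], [0, -0.001, 0.025], 255]
    - [[0, 0, 0], [0, 0, 0.02], 255]
    - [[0, 0, 0], [0, 0, 0.008], 255]
    - [[0, 0, 0], [0, 0, 0], 255]

```text
clock: 17.08
tool_pos: [0.5265, 0.0092, 0.1208]
tcp_rot: [0.001, 0.653, 0.757, -0.0]
force: [0.4, -0.7, 0.0]
opening: 0.0007
```

```bash
python3 - <<'E'
from h import *
a=np.radians(8.7);c=np.array([.5331,-.035]);ey=np.array([-np.sin(a),np.cos(a)]);t=c+.047*ey
goto([t[0],t[1],.089],8.7)
E
```

```text
t 17.07 pos [0.5265 0.0092 0.1208] yaw 8.46 F [ 0.43 -0.73  0.05] M [-0.1   0.04  0.04] op 0.0007 q [-0.55  0.21  0.5   1.87 -0.11  1.09  0.14]
shift [ 0.0024 -0.0001  0.0318] turn [ 0.0005  0.001  -0.0043]
```

move_arm:
  increments:
    - [[0, 0, -0.004], [0.003, 0, 0.006], 255]
    - [[0, 0, 0], [0, 0, 0.003], 255]
    - [[0, 0, 0], [0, 0, 0.002], 255]
    - [[0, 0, 0], [0, 0, 0.002], 255]
    - [[0, 0, 0], [0, 0, 0.002], 255]

```text
clock: 17.7
tool_pos: [0.5275, 0.0135, 0.1073]
tcp_rot: [0.001, 0.651, 0.759, 0.002]
force: [-1.3, 4.6, 5.7]
opening: 0.0004
```

```bash
python3 - <<'E'
from h import *
a=np.radians(8.7);c=np.array([.5331,-.035]);ey=np.array([-np.sin(a),np.cos(a)]);t=c+.047*ey
goto([t[0],t[1],.089],8.7)
E
```

```text
t 17.7 pos [0.5275 0.0135 0.1073] yaw 8.74 F [-1.34  4.59  5.69] M [ 0.87  0.45 -0.04] op 0.0004 q [-0.55  0.22  0.49  1.88 -0.12  1.06  0.15]
shift [-0.0018 -0.0018  0.0183] turn [ 0.0041 -0.0008  0.0007]
```

move_arm:
  increments:
    - [[0, 0, 0], [0.002, 0, 0.002], 255]
    - [[0, 0, 0], [0.001, 0, 0.0025], 255]
    - [[0, 0, 0], [0.001, 0, 0.0025], 255]

```text
clock: 18.08
tool_pos: [0.5271, 0.0174, 0.1003]
tcp_rot: [0.001, 0.651, 0.759, 0.002]
force: [-1.8, -0.6, 2.5]
opening: 0.0004
```

```bash
python3 - <<'E'
from h import *
a=np.radians(8.7);c=np.array([.5331,-.035]);ey=np.array([-np.sin(a),np.cos(a)]);t=c+.050*ey
goto([t[0],t[1],.089],8.7)
E
```

```text
t 18.07 pos [0.5271 0.0174 0.1003] yaw 8.73 F [-1.79 -0.63  2.52] M [-0.02  0.33 -0.03] op 0.0004 q [-0.55  0.23  0.49  1.89 -0.13  1.04  0.14]
shift [-0.0027 -0.002   0.0112] turn [ 0.0047 -0.0005  0.0004]
```

move_arm:
  increments:
    - [[0.004, 0, 0], [0, -0.001, 0.0025], 255]
    - [[0, 0, 0], [0, 0, 0.0025], 255]
    - [[0, 0, 0], [0, 0, 0.0025], 255]

```text
clock: 18.45
tool_pos: [0.5264, 0.0185, 0.0924]
tcp_rot: [-0.0, 0.651, 0.759, 0.001]
force: [-2.2, 2.3, 2.9]
opening: 0.0005
```

```bash
python3 - <<'E'
from h import *
a=np.radians(8.7);c=np.array([.5331,-.035]);ey=np.array([-np.sin(a),np.cos(a)]);t=c+.050*ey
goto([t[0],t[1],.089],8.7)
E
```

```text
t 18.45 pos [0.5264 0.0185 0.0924] yaw 8.78 F [-2.17  2.33  2.89] M [ 0.49  0.2  -0.01] op 0.0005 q [-0.55  0.24  0.48  1.9  -0.13  1.03  0.15]
shift [-0.0039 -0.0015  0.0034] turn [ 0.0014 -0.0018  0.0014]
```

move_arm:
  increments:
    - [[0, 0, 0], [0, 0, 0.0015], 255]
    - [[0, 0, 0], [0, 0, 0.0012], 255]

```text
clock: 18.7
tool_pos: [0.5264, 0.0185, 0.0894]
tcp_rot: [-0.0, 0.651, 0.759, 0.001]
force: [-1.0, 2.0, 2.9]
opening: 0.0008
```

move_arm:
  increments:
    - [[0, 0, 0], [0, 0, 0.001], 255]

```text
clock: 18.82
tool_pos: [0.5266, 0.0186, 0.0887]
tcp_rot: [-0.0, 0.651, 0.759, 0.001]
force: [-2.9, 3.3, 12.4]
opening: 0.0002
```

move_arm:
  increments:
    - [[0, 0, 0], [0, 0, 0.0008], 255]
    - [[0, 0, 0], [0, 0, 0.0005], 255]

```text
clock: 19.08
tool_pos: [0.5269, 0.0187, 0.0887]
tcp_rot: [-0.0, 0.651, 0.759, 0.002]
force: [-4.2, 2.3, 10.2]
opening: 0.0007
```

At the stop (z no longer advances at 0.0887). Lifting off.

move_arm:
  increments:
    - [[0, 0, 0], [0, 0, -0.005], 255]
    - [[0, 0, 0], [0, 0, -0.02], 255]
    - [[0, 0, 0], [0, 0, -0.05], 255]
    - [[0, 0, 0], [0, 0, -0.05], 255]
    - [[0, 0, 0], [-0.04, 0, -0.03], 255]
    - [[0, 0, 0], [-0.06, 0, 0], 255]
    - [[0, 0, 0], [-0.06, 0, 0], 255]
    - [[0, 0, 0], [0, 0, 0], 255]

```text
clock: 20.08
tool_pos: [0.5496, -0.1486, 0.2482]
tcp_rot: [0.001, 0.651, 0.759, -0.002]
force: [-0.0, 0.3, -0.5]
opening: 0.0005
```

move_arm:
  increments:
    - [[0, 0, 0], [0, 0, 0], 255]
    - [[0, 0, 0], [0, 0, 0], 255]

```text
clock: 20.32
tool_pos: [0.5492, -0.1477, 0.2476]
tcp_rot: [0.001, 0.651, 0.759, -0.002]
force: [-1.3, -0.3, -0.1]
opening: 0.0004
```

```bash
python3 - <<'E'
from h import *
p,Rt,o=pose();im,d=snap('wrist','w8');ims,_=snap('scene','s8')
goto(p,8.7)
vv,uu=np.mgrid[0:480,0:640];P=wproj(d,uu,vv,p,Rt)
k=(abs(P[...,0]-.51)<.13)&(abs(P[...,1]+.04)<.1)&(abs(P[...,2]-.052)<.006);q=P[k];print('block',cv2.minAreaRect(q[:,:2].astype(np.float32)*1000),np.median(q[:,2]))
a=np.radians(8.7);c=np.array([.5325,-.0356]);ey=np.array([-np.sin(a),np.cos(a)]);ex=np.array([ey[1],-ey[0]])
L=P[...,:2]-c;X=L@ex;Y=L@ey
for lo,hi in((.0605,.071),(.08,.098),(.098,.112),(.112,.145)):
    k=(abs(X)<.03)&(abs(Y)<.07)&(P[...,2]>lo)&(P[...,2]<hi)
    if k.sum()>5: print(lo,k.sum(),'x',np.percentile(X[k]*1e3,[2,98]).round(1),'y',np.percentile(Y[k]*1e3,[2,98]).round(1),'z',np.percentile(P[k][:,2],[5,50,95]).round(4))
k=(abs(X)<.012)&(Y>.046)&(Y<.06)&(P[...,2]>.07);print('pad z',np.percentile(P[k][:,2],[10,50,90]) if k.any() else None)
cv2.imwrite('pics/s8c.png',cv2.resize(ims[190:310,160:320,::-1],None,fx=5,fy=5,interpolation=cv2.INTER_CUBIC))
E
```

```text
t 20.43 pos [ 0.5494 -0.1472  0.2477] yaw 8.77 F [-0.56  0.45  0.32] M [-0.07  0.05 -0.04] op 0.0002 q [-0.36  0.21  0.64  1.61 -0.12  1.37  0.44]
shift [-0.0005 -0.0003  0.    ] turn [-0.0024  0.0038  0.0012]
block ((513.210693359375, -42.41356658935547), (170.89720153808594, 112.93954467773438), 8.602062225341797) 0.0515070943638352
0.0605 1446 x [-10.3  13.5] y [-58.7  50.8] z [0.0628 0.0653 0.0666]
0.08 1190 x [-9.5 12.8] y [-21.6  58.8] z [0.085  0.0874 0.0896]
0.098 822 x [-16.1  19.8] y [-12.6  11.4] z [0.1057 0.1072 0.1085]
0.112 618 x [-4.4  8.7] y [-12.7  10.4] z [0.1293 0.1349 0.1364]
pad z [0.08651398 0.08776881 0.08890143]
```

View pics/w8.png

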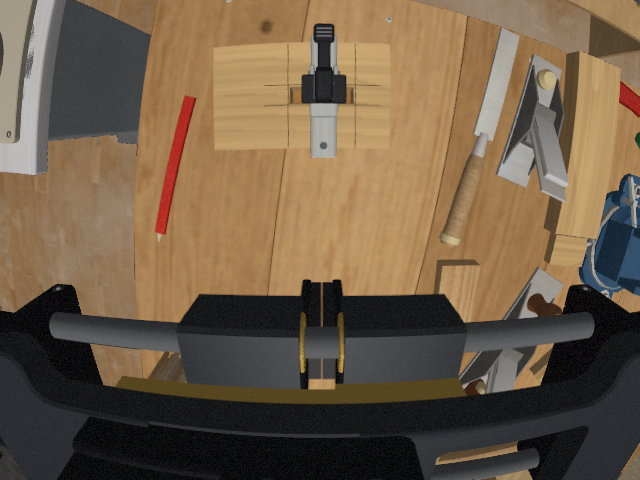

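View pics/s8c.png

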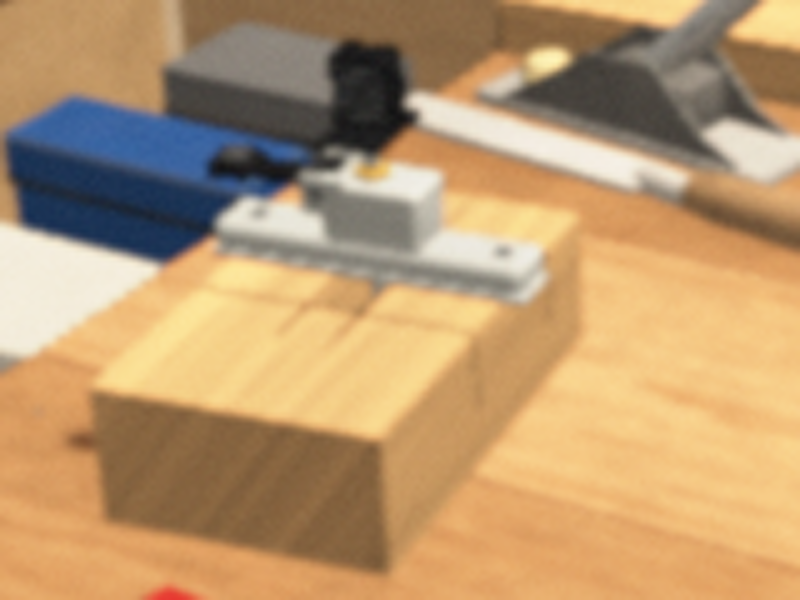

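The wrist view shows the gauge square across the slot, lever flat at (323,35) and head at (324,88). The scene crop shows the lever level and the bridge flat on the wood. Handing in.

```bash
python3 -c "
from h import *
print(ctrl.close_job())"
```

```text
the job is handed in; nothing more can be done
None
```

The depth gauge is standing on the block across the mortise, with the rod on the bottom and the lever pressed home. The job was handed in at about 20.4 s.

- **Placing:** I lifted the gauge by its head and set the bridge across the slot. Before I lowered the rod, it was about 1.5 mm from the mortise centre.
- **Feeling for the bottom:** The rod went down at 9 mm/s or less, slower near the end. The reading stayed around 2 to 3.5 N on the way down, then rose to 6.6 N, so roughly 4 N on the wood. The rod had travelled about 37 mm, which puts the depth at about 35 mm. That agrees with the camera estimate made beforehand.
- **Locking:** I pressed the lever with closed fingers until it stopped moving at 10 to 12 N, with the fingertips at z = 0.0887 m (home is nominally 0.089 m). While pressing, there was a brief sideways force of up to about 5 N, and I moved the fingers along with the lever to ease it.

**Last checks:**
- The bridge is flat, with its top at 65.3 mm against a nominal 66 mm, within camera error.
- The pad reads about 88 mm against 89 mm at home. The cameras alone could not rule out a residual of a degree or so, so the firm stop is the better evidence that it is fully down.
- The rod is still down, with its flange at 107 mm as expected.
- The last block fit was stretched by the gauge's own points, so it does not confirm the block's position exactly. Length and angle agree with earlier, and the pictures show no shift of the block or the other tools in view.
- The arm is clear of everything.

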